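Snap the lid of a fruit box shut

ROBOT

A 6-joint arm with a two-finger parallel gripper is mounted at the origin on the work surface. World frame = base frame: x ahead of the robot, y to its left, z up, the work surface at z = 0. Lengths are in mm, angles in rad, forces in N, time in s.
With the tool pointing down it reaches from about 275 to 775 mm from the base axis. Payload 14.6 kg.
Tool frame: the origin (TCP) lies midway between the tips of the shut fingers; the grasp point (between the pads) lies 19 mm behind it; z points along the fingers, y is the line along which they close (so a half turn about z gives the same grasp; the last joint's range is limited). The gripper opens to 85 mm and grips with 20 to 120 N. Pads are 22 mm wide; open, the fingers measure 114 mm over their backs; the gripper's body (76 mm by 85 mm) begins 54 mm behind the grasp point. The pads swing forward as they close: fully open they stand 13 mm farther back than shut.
Start: joints at [1.046, 0.263, -0.048, 1.259, 0, 1.415], TCP at [189.755, 489.511, 231.278] pointing down, gripper open.
Joint ranges: [-2.65, 2.65], [-0.89, 1.7], [-1.18, 1.37], [-2.13, 2.11], [-1.35, 1.29], [-3.14, 3.14]. Speed limits (rad/s): [1.89, 1.89, 2.57, 2.79, 3.14, 3.14].

INTERFACE

Orientations are given as a unit quaternion [x, y, z, w].
In Python, from station import * gives the robot as it stands. Calls block until the motion is done:
- movep(position, orientation): joint-space move of the TCP to a pose.
- movel(position, ori=None, velocity=150): straight line of the TCP; ori=None keeps the orientation; velocity is the mean speed in mm/s.
- move_joints(angles): joint-space move.
- release() and close(newtons=None): open the fingers fully, or close them until they stop; newtons is the grip in N (None keeps the last).
- wait(seconds).
- ik(position, orientation): joint angles nearest the present ones, or None.
- state(): the state.
- grab_frame(name): name is "side" or "top" or "wrist"; returns a dict with "color" (400x640x3 uint8, red, green, blue), "z_map" (400x640 float32, mm along the optical axis (not along the pixel's ray), 0 where there is no reading), "camera_matrix" (3x3 intrinsics, pixels), "cam_to_world" (4x4, takes a point from camera to world coordinates); the wrist camera has in their place "T_tool_cam" (4x4, takes a point from camera to tool coordinates, whose origin is the TCP and whose axes are the flange's). Camera axes: x right, y down, z forward; pixel columns grow to the right and rows downward; lengths in mm; the calibration is good to about 2 mm. A picture is of the moment at which its call begins: read the wrist's pose just before it.
A pose or a line that the arm cannot do raises IKError and nothing moves.
- sign_off(): hands the job in; it is judged then, once.
The state is a dict: "time_s": time; "joints": joint angles; "qd": joint speeds; "joint_torque": joint torques, N m; "eef_pos": TCP position; "orientation": TCP orientation; "wrist_force": force on the tool from outside, world axes, zero at the start; "wrist_torque": the same for the moment, N m; "grip_width": finger opening in mm; "grasp_force": force on a finger pad.
Only numpy, scipy, OpenCV 4.12 (cv2) and the standard library are available. Lean on these libraries where they do the work, as an engineer would, in place of code of your own. Each camera call takes 0.05 s, during which the arm holds its last target. There are 200 camera calls.

TASK

The lid of the fruit box is on, but the four sections of its rim stand open. Press around the rim with the fingertips, section by section, until all four have clicked shut flush with the lid. Only press: do not grasp, lift, tip or push away the box, and leave the pomelo, the bottle and the shears where they are.

Things in the scene. Friction and masses are not known exactly. Their poses are not given: they have to be found in the camera images.
- tub: fruit box, 1.2 to 2 kg, loose on the table: clear tub 200 x 150 x 80 mm (own x, y, z), walls 3 mm, with an off-white snap lid. Origin at the centre of its underside, z up; x points to its back section, y to its left section; turned by up to about 86 degrees either way.
- lid_mid (a point): centre of the lid's top face, 86 mm above the box's underside. Fixed middle panel 140 x 90 mm, four fixed corners 30 x 30 mm, and between the corners the four hinged rim sections. An off-white carrying handle (bar 10 mm thick, 70 mm long along the box's x) stands 23 mm above the panel here; it is not needed.
- front (a joint): hinge angle of the front rim section (on the box's -x side), rad: 0 = open, outer edge tilted up about 9 mm; 0.30 = clicked shut, flush with the lid, at a firm stop. A sprung snap: let go before half way it springs open again, past half way it snaps shut and stays. Pressing it over at its pad point takes about 5 to 7 N.
- front_pad (a point): press point on the top face of the front rim section: mid-length, 22 mm out from its hinge line, 8 mm in from its outer edge. 92.5 mm above the box's underside when open, 86 mm when shut. The section is an off-white strip 30 mm wide (in to out), 87 mm long, 5 mm thick, hinged along its inner edge, with a 14 mm lip hanging outside the tub wall.
- back (a joint): hinge angle of the back rim section (on the box's +x side), rad: 0 = open, outer edge tilted up about 9 mm; 0.30 = clicked shut, flush with the lid, at a firm stop. A sprung snap: let go before half way it springs open again, past half way it snaps shut and stays. Pressing it over at its pad point takes about 5 to 7 N.
- back_pad (a point): press point on the top face of the back rim section: mid-length, 22 mm out from its hinge line, 8 mm in from its outer edge. 92.5 mm above the box's underside when open, 86 mm when shut. The section is an off-white strip 30 mm wide (in to out), 87 mm long, 5 mm thick, hinged along its inner edge, with a 14 mm lip hanging outside the tub wall.
- left (a joint): hinge angle of the left rim section (on the box's +y side), rad: 0 = open, outer edge tilted up about 9 mm; 0.30 = clicked shut, flush with the lid, at a firm stop. A sprung snap: let go before half way it springs open again, past half way it snaps shut and stays. Pressing it over at its pad point takes about 5 to 7 N.
- left_pad (a point): press point on the top face of the left rim section: mid-length, 22 mm out from its hinge line, 8 mm in from its outer edge. 92.5 mm above the box's underside when open, 86 mm when shut. The section is an off-white strip 30 mm wide (in to out), 137 mm long, 5 mm thick, hinged along its inner edge, with a 14 mm lip hanging outside the tub wall.
- right (a joint): hinge angle of the right rim section (on the box's -y side), rad: 0 = open, outer edge tilted up about 9 mm; 0.30 = clicked shut, flush with the lid, at a firm stop. A sprung snap: let go before half way it springs open again, past half way it snaps shut and stays. Pressing it over at its pad point takes about 5 to 7 N.
- right_pad (a point): press point on the top face of the right rim section: mid-length, 22 mm out from its hinge line, 8 mm in from its outer edge. 92.5 mm above the box's underside when open, 86 mm when shut. The section is an off-white strip 30 mm wide (in to out), 137 mm long, 5 mm thick, hinged along its inner edge, with a 14 mm lip hanging outside the tub wall.
- pomelo: bystander: a green-yellow pomelo 132 mm across and 126 mm tall, standing on the table to the left; origin at the centre of its underside
- bottle: bystander: a capped clear bottle 64 mm across and 190 mm tall, standing on the table to the left; origin at the centre of its underside
- shears: bystander: a pair of pruning shears lying flat on the table to the right, about 180 mm long along its x, 75 mm wide, 20 mm high; origin near the pivot, on the table

How it is judged:
By the outcome, as a careful person would: the job done as asked, in the order asked, and still so for the second after the job is handed in, with the robot touching nothing.
It also fails if it takes over 48 s, if anything falls off the work surface, if the arm or the gripper's body presses on something with over 40 N, if the wrist force passes 120 N, or if a joint passes its speed limit or range.

## Working session

There is one attempt and no reset: what is moved stays moved. The work goes in short steps, each a Python script; the robot and the scene stay as the last script left them, time stands still between calls to the robot, and variables do not carry over. Pictures are saved under pics/ and viewed, at most 10 in all, crops included, and the job is handed in when it is done.

```bash
mkdir -p pics
python3 - <<'E'
from station import *
import cv2,numpy as np
for n in("top","side"):
    f=grab_frame(n); cv2.imwrite(f"pics/{n}.png",f["color"][:,:,::-1]); np.savez(f"pics/{n}.npz",**f)
    print(n,f["camera_matrix"],f["cam_to_world"])
s=state();print(s["time_s"],s["orientation"],s["wrist_force"],s["grip_width"])
E
```

```text
top [[388.62183894   0.         325.5339156 ]
 [  0.         388.62183894 199.69134681]
 [  0.           0.           1.        ]] [[-9.13072460e-04 -9.94588368e-01  1.03890060e-01  4.31414068e+02]
 [-9.99924538e-01 -3.64688259e-04 -1.22795026e-02  8.28314365e+00]
 [ 1.22509379e-02 -1.03893432e-01 -9.94512981e-01  1.21810177e+03]
 [ 0.00000000e+00  0.00000000e+00  0.00000000e+00  1.00000000e+00]]
side [[362.85348019   0.         323.35815986]
 [  0.         362.85348019 202.82569753]
 [  0.           0.           1.        ]] [[ 7.51676088e-01 -3.92873637e-01  5.29748398e-01 -4.70765463e+01]
 [-6.59531528e-01 -4.46414447e-01  6.04758055e-01 -6.73431677e+02]
 [-1.10615896e-03 -8.03967939e-01 -5.94671615e-01  7.47501432e+02]
 [ 0.00000000e+00  0.00000000e+00  0.00000000e+00  1.00000000e+00]]
0.1 [ 1.83860104e-01  9.82952311e-01 -4.41055440e-04 -1.48766717e-04] [-0.47781833 -0.70344566 -0.1138994 ] 85.40140612926835
```

View pics/top.png

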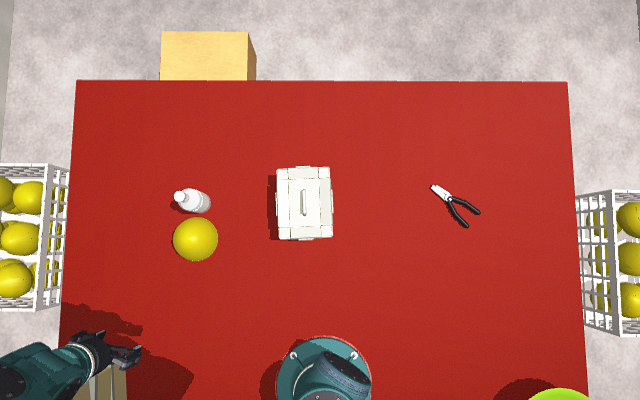

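The top view shows the box at about pixel (304,203), nearly axis-aligned, with its handle along the image vertical. The pomelo (195,239) and bottle (192,200) are to the left, and the shears (455,205) to the right.

```bash
cat > h.py <<'E'
import numpy as np,cv2
def cloud(f):
    z=f["z_map"];v,u=np.nonzero(z>0);d=z[v,u];K=f["camera_matrix"]
    p=np.c_[(u-K[0,2])*d/K[0,0],(v-K[1,2])*d/K[1,1],d];T=f["cam_to_world"]
    return p@T[:3,:3].T+T[:3,3],f["color"][v,u].astype(int)
def box(f,lo=78,hi=104):
    p,c=cloud(f)
    m=(p[:,2]>lo)&(p[:,2]<hi)&(abs(p[:,1]-30)<160)&(abs(p[:,0]-430)<170)&(c.min(1)>120)
    return p[m],c[m]
E
python3 - <<'E'
from h import *
for n in("top","side"):
    f=np.load(f"pics/{n}.npz");q,c=box(f);print(n,len(q),q.mean(0),cv2.minAreaRect(q[:,:2].astype(np.float32)),np.percentile(q[:,2],[5,25,50,75,95]))
    h,_=box(f,104,118);print(" handle",len(h),h.mean(0),cv2.minAreaRect(h[:,:2].astype(np.float32)))
    p,c=cloud(f);t=(abs(p[:,2])<15)&(abs(p[:,0]-400)<200)&(abs(p[:,1])<300);print(" table z",np.median(p[t,2]))
    pm=(p[:,2]>40)&(p[:,1]>130)&(p[:,1]<400)&(p[:,0]>200)&(p[:,0]<600);print(" left",p[pm].min(0),p[pm].max(0))
im=cv2.imread("pics/top.png")[145:260,230:380];im2=cv2.imread("pics/side.png")
cv2.imwrite("pics/c1.png",cv2.resize(im,None,fx=5,fy=5,interpolation=cv2.INTER_CUBIC))
E
```

```text
top 2962 [518.34686211  56.00711133  90.2119145 ] ((517.1727294921875, 57.30012512207031), (169.8120880126953, 164.03053283691406), 89.94054412841797) [84.91809107 87.33454188 89.58697691 92.71386449 97.37527161]
 handle 83 [544.04599397  57.34126776 109.59334923] ((540.9348754882812, 57.702476501464844), (69.01619720458984, 8.866366386413574), 0.44420942664146423)
 table z 1.8587678158044127
 left [201.6543274  130.00222723  41.71619375] [598.57411338 399.98392472 619.74968304]
side 1676 [511.95461793  51.78383186  90.02765944] ((515.6768798828125, 55.79181671142578), (169.7491912841797, 164.03158569335938), 0.9978981018066406) [85.37200802 87.45695111 88.98700887 92.58936074 96.95351888]
 handle 53 [536.9792401   56.26502584 108.97567627] ((540.33837890625, 56.43598175048828), (69.61914825439453, 9.328669548034668), 2.9161884784698486)
 table z 1.6061597539820696
 left [200.65144872 130.04831795  40.00157761] [598.62955628 399.69330959 624.01849115]
```

View pics/c1.png

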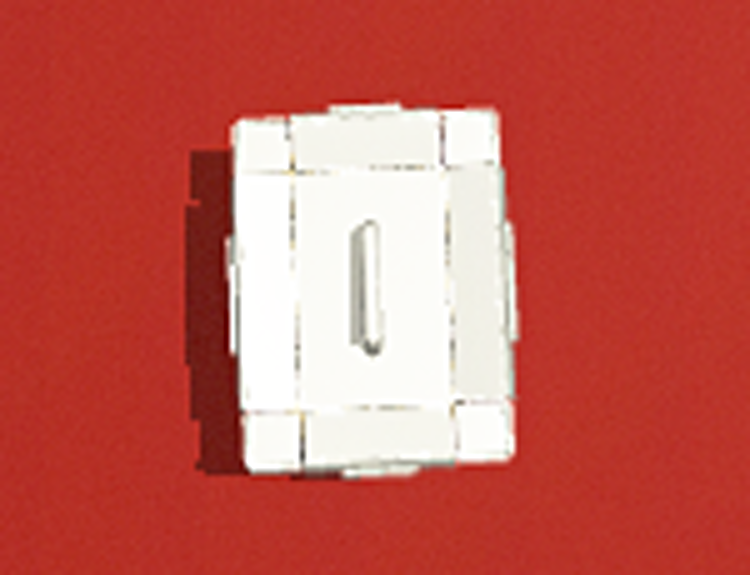

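View pics/side.png

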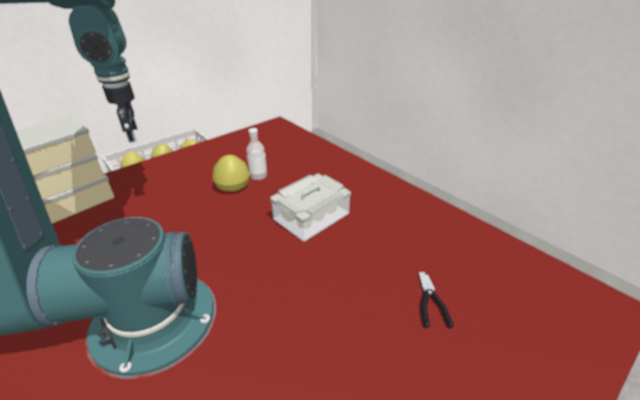

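The crop shows all four sections raised, with a tab in the middle of each side and the box turned by only a degree or two. The side view shows the bottle and pomelo clear to the left of the box. My window cut off the back edge, so I'm refitting.

```bash
sed -i 's/-430)<170/-530)<170/' h.py
python3 - <<'E'
from h import *
from station import *
for n in("top","side"):
    f=np.load(f"pics/{n}.npz");q,c=box(f);print(n,len(q),cv2.minAreaRect(q[:,:2].astype(np.float32)))
    fl=q[(abs(q[:,2]-87.5)<2.5)];
    h,_=box(f,104,118);print(" handle",cv2.minAreaRect(h[:,:2].astype(np.float32)),h[:,2].max())
    # side edges
    if n=="top":
        for lo in range(440,640,20):
            s=q[(q[:,0]>=lo)&(q[:,0]<lo+20)];print(lo,s[:,1].min().round(1),s[:,1].max().round(1))
        for lo in range(-20,135,20):
            s=q[(q[:,1]>=lo)&(q[:,1]<lo+20)];print(lo,s[:,0].min().round(1),s[:,0].max().round(1))
E
```

```text
top 3777 ((542.159912109375, 57.16197967529297), (216.17483520507812, 167.35562133789062), 2.8986899852752686)
 handle ((540.9348754882812, 57.702476501464844), (69.01619720458984, 8.866366386413574), 0.44420942664146423) 115.33462888996178
440 -24.5 129.7
460 -24.5 131.5
480 -24.5 131.4
500 -27.5 138.8
520 -27.6 139.3
540 -24.7 139.1
560 -24.8 142.2
580 -18.8 135.8
600 -18.9 137.3
620 -16.0 137.3
-20 443.7 647.0
0 440.8 646.5
20 435.1 645.2
40 435.1 649.8
60 435.2 649.9
80 438.0 648.9
100 438.1 641.6
120 438.1 640.7
side 2080 ((538.9042358398438, 55.276344299316406), (214.64088439941406, 162.93923950195312), 3.3112716674804688)
 handle ((540.33837890625, 56.43598175048828), (69.61914825439453, 9.328669548034668), 2.9161884784698486) 112.52560475220014
```

```bash
cat >> h.py <<'E'
C=np.array([540.8,57.2]);a=0.05
R=np.array([[np.cos(a),-np.sin(a)],[np.sin(a),np.cos(a)]])
PAD={k:C+R@np.array(v) for k,v in dict(front=(-92,0),back=(92,0),left=(0,67),right=(0,-67)).items()}
def press(k,zmin=85.0,fmax=22):
    from station import movel,state
    p=PAD[k];movel([*p,125],velocity=200);movel([*p,97],velocity=80)
    f0=state()["wrist_force"][2];log=[]
    z=96
    while z>=zmin:
        movel([*p,z],velocity=30);s=state();f=s["wrist_force"][2]-f0
        log.append((z,round(s["eef_pos"][2],1),round(f,1)))
        if f>fmax: break
        z-=0.75
    movel([*p,125],velocity=150)
    print(k,log,"t",state()["time_s"])
E
python3 - <<'E'
from station import *
from h import *
q=[0,1,0,0]
close(20)
p=PAD["front"]
movep([*p,250],q);s=state();print(s["joints"],s["time_s"])
press("front")
f=grab_frame("top");cv2.imwrite("pics/c2.png",cv2.resize(f["color"][145:260,230:380,::-1],None,fx=5,fy=5));
E
```

```text
[-6.28449831e-02  1.32052264e-01 -1.69126144e-01  1.26964616e+00
  1.42385158e-04 -6.34004855e-02] 2.7083
front [(96, np.float64(96.3), np.float64(-0.6)), (95.25, np.float64(95.5), np.float64(3.1)), (94.5, np.float64(94.7), np.float64(6.3)), (93.75, np.float64(93.8), np.float64(4.5)), (93.0, np.float64(93.0), np.float64(3.1)), (92.25, np.float64(92.2), np.float64(0.9)), (91.5, np.float64(91.4), np.float64(-0.3)), (90.75, np.float64(90.7), np.float64(0.5)), (90.0, np.float64(89.9), np.float64(-0.3)), (89.25, np.float64(89.2), np.float64(0.8)), (88.5, np.float64(88.5), np.float64(-1.3)), (87.75, np.float64(87.7), np.float64(-1.1)), (87.0, np.float64(87.0), np.float64(-1.3)), (86.25, np.float64(86.2), np.float64(-0.7)), (85.5, np.float64(85.9), np.float64(9.3))] t 8.15
```

The front section gave a clear snap: a 6 N peak, release, then the stop at z≈86. On to the other three.

Run:
```python
from station import *
from h import *
for k in("left","back","right"): press(k)
p=PAD["right"];movel([p[0]-20,p[1]-150,260],velocity=250)
f=grab_frame("top");np.savez("pics/end.npz",**f);cv2.imwrite("pics/c3.png",cv2.resize(f["color"][145:260,230:380,::-1],None,fx=5,fy=5))
q,c=box(f,94,104);print("high pts",len(q));q,_=box(f);print(cv2.minAreaRect(q[:,:2].astype(np.float32)))
d=(q[:,:2]-C)@R
for k,m in dict(front=d[:,0]<-82,back=d[:,0]>82,left=d[:,1]>57,right=d[:,1]<-57).items():
    m&=(abs(d[:,1])<40)|(abs(d[:,0])<62); print(k,np.median(q[m&(abs(d[:,0])<97)&(abs(d[:,1])<72),2]).round(1))
print(state()["time_s"])
```

```text
left [(96, np.float64(96.3), np.float64(-0.8)), (95.25, np.float64(95.3), np.float64(-1.5)), (94.5, np.float64(94.8), np.float64(4.6)), (93.75, np.float64(94.1), np.float64(5.7)), (93.0, np.float64(93.3), np.float64(3.8)), (92.25, np.float64(92.4), np.float64(3.2)), (91.5, np.float64(91.4), np.float64(1.1)), (90.75, np.float64(90.5), np.float64(0.0)), (90.0, np.float64(89.9), np.float64(-0.8)), (89.25, np.float64(89.2), np.float64(-1.5)), (88.5, np.float64(88.5), np.float64(-0.5)), (87.75, np.float64(87.7), np.float64(-0.5)), (87.0, np.float64(87.0), np.float64(-0.9)), (86.25, np.float64(86.2), np.float64(-1.6)), (85.5, np.float64(86.0), np.float64(7.5))] t 13.5833
back [(96, np.float64(96.4), np.float64(0.4)), (95.25, np.float64(95.3), np.float64(0.4)), (94.5, np.float64(94.9), np.float64(5.2)), (93.75, np.float64(94.2), np.float64(5.7)), (93.0, np.float64(93.5), np.float64(5.3)), (92.25, np.float64(92.5), np.float64(3.4)), (91.5, np.float64(91.3), np.float64(2.4)), (90.75, np.float64(90.3), np.float64(-0.6)), (90.0, np.float64(89.8), np.float64(0.7)), (89.25, np.float64(89.2), np.f
[... 375 characters left out ...]
1)), (93.75, np.float64(94.0), np.float64(6.3)), (93.0, np.float64(93.3), np.float64(5.9)), (92.25, np.float64(92.4), np.float64(3.9)), (91.5, np.float64(91.5), np.float64(2.5)), (90.75, np.float64(90.5), np.float64(0.7)), (90.0, np.float64(89.8), np.float64(0.7)), (89.25, np.float64(89.2), np.float64(-0.4)), (88.5, np.float64(88.4), np.float64(-1.1)), (87.75, np.float64(87.7), np.float64(0.5)), (87.0, np.float64(86.9), np.float64(0.0)), (86.25, np.float64(86.2), np.float64(-1.6)), (85.5, np.float64(86.0), np.float64(9.0))] t 24.35
high pts 13
((542.8514404296875, 57.35240173339844), (210.6159210205078, 159.5009002685547), 1.3681999444961548)
front 87.6
back 88.2
left 87.7
right 87.9
25.3583
```

View pics/c3.png

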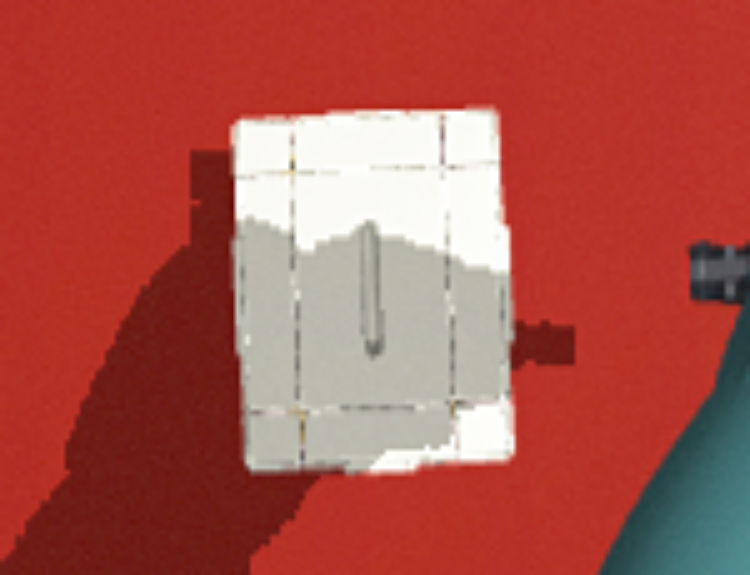

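The picture shows all four sections flush: the outline from (235,115) to (513,468) is now a clean rectangle with no raised tabs. The box has not moved, and the gripper is clear at (720,270).

```bash
python3 -c "
from station import *
print(sign_off())"
```

```text
the job is handed in; nothing more can be done
None
```

All four rim sections are clicked shut flush with the lid, the box stayed where it was, the pomelo, bottle and shears were not touched, and the job was handed in at about 25 s.

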